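# Put the pattern plate away and hasp the case

### The arm

A 6-joint arm with a two-finger parallel gripper is mounted at the origin on the work surface. World frame = base frame: x ahead of the robot, y to its left, z up, the work surface at z = 0. Lengths are in m, angles in degrees, forces in N, time in s.
With the tool pointing down it reaches from about 0.275 to 0.725 m from the base axis. Payload 5.6 kg.
Tool frame: the origin (TCP) lies on the centre line of the jaws, within the pads' length; the fingertips stand 11 mm ahead of it and the grasp point (between the pads) lies 8 mm behind it (tcp_to_tips is the distance from the TCP to the fingertips, in m); z points along the fingers, y is the line along which they close (so a half turn about z gives the same grasp; the last joint's range is limited). The gripper opens to 85 mm and grips with 20 to 120 N. Pads are 22 mm wide; open, the fingers measure 114 mm over their backs; the gripper's body (76 mm by 85 mm) begins 54 mm behind the grasp point. The pads swing forward as they close: fully open they stand 13 mm farther back than shut.
Start: joints at [81.222, 14.616, 6.199, 0, -81.583, -16.306], TCP at [0.233, 0.498, 0.242] pointing down, gripper open.
Joint ranges: [-168.99, 168.99], [-69.2, 112.95], [-62.41, 85.93], [-164.36, 98.24], [-168.68, -3.75], [-174.98, 174.98]. Speed limits (degrees/s): [147.25, 147.25, 180, 180, 180, 180].

### API

Orientations are given as a 3x3 rotation matrix whose columns are the frame's x, y, z axes.
In Python, from rig import * gives the robot as it stands. The module is installed in compiled form; this text tells all that it offers.
- The arm moves only by the tool servo_tool, never from a script. Its argument "increments" is a list that holds one entry, the list of rows, each a list of 6 numbers: the shift along the tool's x, y, z in m, then the turn, a rotation vector about the tool's x, y, z in degrees. A call has 1 to 12 rows; each row is the pose to reach, as a shift and turn from the pose commanded when the call began, along the tool's axes at that moment; what a row does not reach only later rows make up. A row lasts 1/8 s, in which the tool goes at most 62.5 mm and 10.7 degrees, less where a joint would pass 70% of its speed; a pose out of reach is approached as far as the arm can. A call with a gripper value outside its range is refused whole. "hand" is the opening, from -1 (shut) to 1 (fully open), so that 0 is half open, set as the call begins (left out, the last holds). The fingers move at their own pace and stop on an object; the grip force is fixed at half the most. Time passes only in rows, so rows that repeat a pose let the fingers close. It gives the time, the measured TCP pose, the force, the opening and the grip force at its end, in the units of the state.
- read_state(): the state, without advancing time (a new reading comes with each control period).
- read_camera(name): name is "side" or "top"; returns a dict with "pixels" (480x640x3 uint8, red, green, blue), "depth" (480x640 float32, m along the optical axis (not along the pixel's ray), 0 where there is no reading), "fx", "fy", "cx", "cy" (pixels), "extrinsics" (4x4, takes a point from world to camera coordinates). Camera axes: x right, y up, looking along -z (the intrinsics and any distortion apply to the point x, -y, -z); pixel columns grow to the right and rows downward; lengths in m; the calibration is good to about 2 mm. A picture is of the moment at which its call begins.
- finish_job(): hands the job in; it is judged then, once.
The state is a dict: "clock": time; "joints": joint angles; "joint_vel": joint speeds; "tau": joint torques, N m; "eef_pos": TCP position; "tool_rot": TCP orientation; "wrist_force": force on the tool from outside, world axes, zero at the start; "torque": the same for the moment, N m; "width": opening from 0.0 (shut) to 1.0 (fully open); "finger_force": force on a finger pad.
Only numpy, scipy, OpenCV 4.12 (cv2) and the standard library are available. Lean on these libraries where they do the work, as an engineer would, in place of code of your own. Each camera call takes 0.05 s, during which the arm holds its last target. There are 200 camera calls.

### The job

Put the loose steel pattern plate away: take it off the bench block, lean it on the sloping wooden rest and let go, then take it again by its upper edge and stand it on edge, fully down, in the one free slot of the rack in the open wooden case. Then shut the lid and swing the hasp down over the front until it has snapped home behind the sprung ball of the catch. Leave the other plates and the things lying about where they are.

Things in the scene. Friction and masses are not known exactly. Their poses are not given: they have to be found in the camera images.
- plate: the loose steel pattern plate, 75 x 60 x 5 mm, about 0.16 kg, two rows of round marks on one face; starts lying flat, marks up, on the bench block, overhanging it on all sides. Origin: centre of its unmarked face; x along the 75 mm side, y along the 60 mm side, z out of the marked face. Either 60 mm end may be the upper one at the end, either face may face either way
- plate_mid (a point): the middle of the pattern plate (2.5 mm along the plate's z from its origin)
- bench_block: dark steel bench block, fixed, 60 x 42 x 20 mm, under the plate; origin: centre of its underside, x along the 60 mm side
- rest: wooden leaning rest, fixed. Base 100 x 90 (y) x 10 mm, origin: its underside's centre. A backboard 44 mm wide, 36 mm long slopes up towards +x at 62 degrees to the level, its front face starting on the base's top at x = -25 mm; a lip 14 mm high with its face at x = -38 mm keeps the foot from sliding. The plate leans there at about 50 degrees on its 60 mm end, its upper half free on both faces
- rest_foot (a point): the line's middle where the rest's backboard face meets the base's top (10 mm over the bench)
- case: dark wooden case, fixed, outside 110 (x) x 152 (y) x 100 mm high without lid, walls and floor 8 mm; origin: centre of its underside; its front (the catch) faces the case's -x. In it a slotted wooden rack, 40 mm high (top 48 mm over the bench), with three slots at y = -36, 0 and +36 mm, each 67 (x) x 9 (y) mm and 34 mm deep; slot floors are 14 mm over the bench
- liner: cork strip on the floor of the one free slot; origin: centre of that slot's floor; x along the slot, y across it, z up. A plate standing in the slot has its middle 37.5 mm above this point and its top 75 mm above it
- stored_a: a plate of the same kind, already standing in one of the other slots; origin: middle of its lower end, y across its thickness
- stored_b: the other stored plate, likewise
- lid (a joint): angle of the case's lid, a wooden board 110 x 152 x 8 mm hinged along the case's back (+x) rim: 0 = shut, grows as it opens upwards, 1.57 = upright; a stiff hinge that stays where it is left
- lid_hinge (a point): middle of the lid's hinge axis (along the case's y), at case x = 55, y = 0, z = 100 mm, in the plane of the lid's underside; axes turn with the lid, which reaches from here 110 mm along -x, with its outer face at z = 8 mm
- lid_edge (a point): middle of the lid's free edge, on its outer face
- hasp (a joint): angle of the hasp, a steel strap 24 mm wide, 4 mm thick and 52 mm long, on the middle of the lid's free edge: 0 = hanging square to the shut lid, flat along the case's front (home); 1.57 = straight on in the lid's plane; 3.14 would be square up from the lid's outer face. Stays where it is left. Near 0.2 its end meets the ball of the catch and must be pressed on (4 to 9 N) till it snaps to 0
- hasp_hinge (a point): middle of the hasp's hinge axis (along the case's y): with the lid shut, 9 mm in front of the case's front face and 104 mm over the bench; axes turn with the hasp, whose strap runs along -z and whose outer face is at x = -2 mm
- hasp_tip (a point): middle of the hasp's free end, 52.5 mm along -z from its hinge
- catch (a point): centre of the catch's sprung steel ball, 10 mm wide, on a steel housing (26 mm wide, reaching 22 mm out) on the middle of the case's front face; the hasp's end comes to rest behind it, between ball and case
- cup: clear plastic cup, 68 mm wide, 85 mm high; a bystander, origin: centre of its underside
- jar: glass jar with a metal cap, 64 mm wide, 85 mm high; a bystander
- bowl: terracotta bowl, 110 mm wide, 50 mm high; a bystander
- dish: small white dish, 76 mm wide, 28 mm high; a bystander
- driver: screwdriver lying on the bench; a bystander
- hammer: hammer lying on the bench; a bystander
There are look-alikes about, which are no part of the job. What is shaped like the case but orange or yellow is not meant. Leave any blue look-alike of the rest alone.

How it is judged:
By the outcome, as a careful person would: the job done as asked, in the order asked, and still so for the second after the job is handed in, with the robot touching nothing.
It also fails if it takes over 72 s, if anything falls off the work surface, if the arm or the gripper's body presses on something with over 40 N, if the wrist force passes 120 N, or if a joint passes its speed limit or range.

## Working session

There is one attempt and no reset: what is moved stays moved. The work goes in short steps, Python scripts to look and compute and a tool call to move; the robot and the scene stay as the last step left them, time stands still between calls to the robot, and variables do not carry over. Pictures are saved under pics/ and viewed, at most 10 in all, crops included, and the job is handed in when it is done.

Besides the shell and the picture viewer there is one more tool, called after "Request:" as name(argument=value, ...) on one line, values as JSON. servo_tool: Moves the arm, as the interface text tells. Its arguments: {"type":"object","properties":{"increments":{"type":"array","items":{"type":"array","items":{"type":"array","items":{"type":"number"}}}},"hand":{"type":"number"}},"required":["increments"]}

```bash
mkdir -p pics
cat > h.py <<'E'
from rig import *
import numpy as np, cv2
def cam(n,save=None):
    c=read_camera(n)
    if save: cv2.imwrite('pics/'+save,c['pixels'][:,:,::-1])
    return c
def pts(c):
    d=c['depth'];v,u=np.mgrid[0:480,0:640]
    P=np.stack([(u-c['cx'])/c['fx']*d,-(v-c['cy'])/c['fy']*d,-d],-1)
    E=np.array(c['extrinsics']);R,t=E[:3,:3],E[:3,3]
    return (P-t)@R
def ray(c,u,v,z):
    E=np.array(c['extrinsics']);R,t=E[:3,:3],E[:3,3]
    d=np.array([(u-c['cx'])/c['fx'],-(v-c['cy'])/c['fy'],-1])@R; o=-t@R
    return o+d*(z-o[2])/d[2]
E
python3 - <<'E'
from h import *
for n in('top','side'):
    c=cam(n,n+'0.png'); print(n,c['fx'],c['fy'],c['cx'],c['cy'],[k for k in c]);print(np.round(c['extrinsics'],3))
    np.savez(n+'0.npz',**c)
print(read_state())
E
```

```text
top 466.4761069655844 466.4761069655844 315.5788116778898 236.7506338203226 ['pixels', 'depth', 'fx', 'fy', 'cx', 'cy', 'extrinsics']
[[ 0.029 -0.999 -0.014  0.005]
 [ 0.99   0.027  0.138 -0.51 ]
 [-0.137 -0.017  0.99  -1.089]
 [ 0.     0.     0.     1.   ]]
side 545.8649037907435 545.8649037907435 310.2976431926417 251.5412146382042 ['pixels', 'depth', 'fx', 'fy', 'cx', 'cy', 'extrinsics']
[[ 0.981 -0.195  0.013 -0.499]
 [ 0.11   0.61   0.785 -0.133]
 [-0.161 -0.768  0.62  -1.108]
 [ 0.     0.     0.     1.   ]]
{'clock': 0.1, 'joints': array([ 8.12243592e+01,  1.46497902e+01,  6.14012984e+00, -2.24502705e-02,
       -8.15830341e+01, -1.63075350e+01]), 'joint_vel': array([ 0.02208252, -0.12480005,  0.16787768, -0.04434251,  0.02482488,
       -0.10225251]), 'tau': array([-2.09071753e-03, -3.87603700e+01,  2.38473612e+01,  5.37781209e+00,
       -3.81492850e-03, -2.10588667e-06]), 'eef_pos': array([0.23293652, 0.49779029, 0.24150372]), 'tool_rot': array([[ 9.05668898e-01, -4.23985200e-01, -6.29895775e-04],
       [-4.23985660e-01, -9.05667593e-01, -1.53973732e-03],
       [ 8.23496432e-05,  1.66155897e-03, -9.99998616e-01]]), 'wrist_force': array([-0.07562731,  0.23431244, -0.8504688 ]), 'torque': array([ 0.0037754 , -0.04010121, -0.00371474]), 'finger_force': 0.0, 'width': 1.0033256089130536}
```

View pics/top0.png

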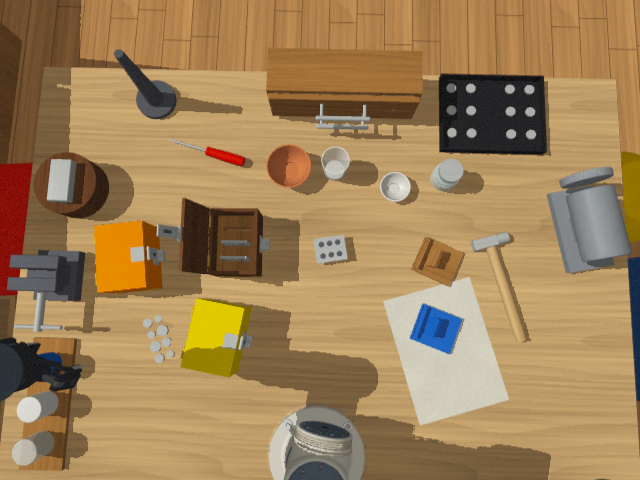

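View pics/side0.png

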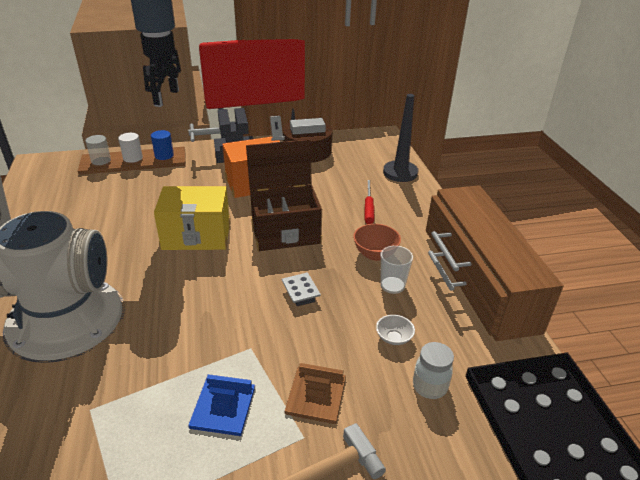

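Top view: the plate (331,249) lies on its block, the dark case (222,242) has its front facing right (−y) with the lid open at the left and the hasp at (170,232), the wooden rest is at (438,261). The side view confirms this, with the free slot nearest the bowl or the robot still to be settled by measuring.

```bash
cat > m.py <<'E'
from h import *
T=dict(np.load('top0.npz'));S=dict(np.load('side0.npz'))
PT,PS=pts(T),pts(S)
print('bench z',np.median(PT[300:350,280:330,2]),np.median(PS[300:330,180:240,2]))
def hsv(c): return cv2.cvtColor(c['pixels'],cv2.COLOR_RGB2HSV)
def rect(p,name):
    r=cv2.minAreaRect((p[:,:2]*1000).astype(np.float32)); print(name,len(p),np.round(r[0],1),np.round(r[1],1),round(r[2],1)); return r
# plate
for P,n,(u0,u1,v0,v1) in ((PT,'T',(305,358,228,272)),(PS,'S',(275,330,265,312))):
    q=P[v0:v1,u0:u1].reshape(-1,3); q=q[(q[:,2]>.021)&(q[:,2]<.032)]; rect(q,'plate'+n); print(np.median(q[:,2]))
# case rim
for P,n,(u0,u1,v0,v1) in ((PT,'T',(165,275,190,290)),(PS,'S',(235,330,120,255))):
    q=P[v0:v1,u0:u1].reshape(-1,3)
    a=q[(q[:,2]>.094)&(q[:,2]<.106)]; rect(a,'rim'+n)
    h,_=np.histogram(q[:,2],np.arange(0,.3,.01));print(h)
for P,n,(u0,u1,v0,v1) in ((PT,'T',(405,470,230,292)),(PS,'S',(280,350,355,428))):
    q=P[v0:v1,u0:u1].reshape(-1,3); a=q[(q[:,2]>.006)&(q[:,2]<.06)]; rect(a,'rest'+n)
    b=q[(q[:,2]>.03)]; rect(b,'restTop'+n); h,_=np.histogram(q[:,2],np.arange(0,.06,.005));print(h)
c=T['pixels']; a=cv2.resize(c[185:295,150:280],None,fx=5,fy=5,interpolation=2)
b=cv2.resize(S['pixels'][110:260,225:345],None,fx=5,fy=5,interpolation=2)
cv2.imwrite('pics/case_t.png',a[:,:,::-1])
E
python3 m.py
```

```text
bench z 0.0002889993810188848 -0.0009813686304852862
plateT 740 [483.8 -15.9] [60. 75.] 10.1
0.025268096930663612
plateS 692 [483.3 -19.7] [61.1 81.5] 9.5
0.024032307673564457
rimT 895 [487. 208.] [151.7 112.9] 1.2
[3256   79   97   81 1342  634  135  158  250  472  593  143  148  158
  165  165  161  183  183  183  355   56   64   65   37    0    0    0
    0]
rimS 1076 [514.5 389.8] [506.8 257.1] 84.0
[ 963  316  336  330  625  549  877  711  726 1050  797  314  286  264
  259  264  269  268  282  270  210   59   57   58   49    0    0    0
    0]
restT 1479 [ 466.8 -276.4] [138.4 132.7] 15.1
restTopT 135 [ 407.2 -149.1] [ 37.5 312.9] 26.0
[1208  628  513   48  145   79   37   48   33    2    0]
restS 2602 [ 468.7 -295.2] [117.7 112.9] 68.0
restTopS 171 [ 406.5 -570.4] [612.2  43.4] 78.9
[ 908 1318  630  115  350   82   15   87   38    0    0]
```

View pics/case_t.png

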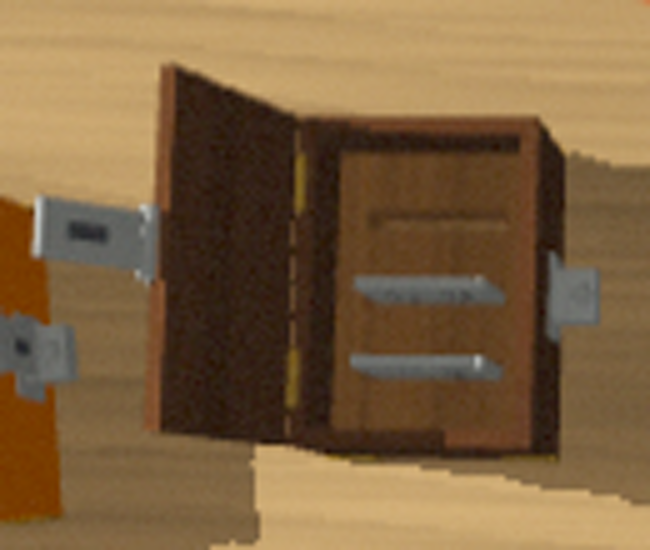

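The crop shows stored plates in the two slots nearer the robot; the free slot is the far one (crop (440,218)). The lid is near upright, with the hasp sticking out along the lid plane or back.

```bash
cat > m2.py <<'E'
from m import *
print('----')
def hull(p,z,k=2):
    return cv2.minAreaRect((p[:,:2]*1000).astype(np.float32))
# rest: base outline by height mask, largest component
for P,n,w in ((PT,'T',(400,475,228,295)),(PS,'S',(280,352,355,430))):
    u0,u1,v0,v1=w; sub=P[v0:v1,u0:u1]; c=T if n=='T' else S
    H=hsv(c)[v0:v1,u0:u1]
    m=((sub[...,2]>.005)&(sub[...,2]<.06)).astype(np.uint8)
    k,l,s,_=cv2.connectedComponentsWithStats(m); i=1+np.argmax(s[1:,4]); m=l==i
    q=sub[m]; r=hull(q,0); print('rest',n,np.round(r[0],1),np.round(r[1],1),round(r[2],1))
    th=np.radians(r[2]); e=np.array([np.cos(th),np.sin(th)]);f=np.array([-e[1],e[0]])
    L=(q[:,:2]-np.array(r[0])/1000)
    g={}
    A=L@e*1000;B=L@f*1000;Z=q[:,2]*1000
    for a in range(-55,56,8):
        print([int(np.median(Z[(abs(A-a)<4)&(abs(B-b)<4)])) if ((abs(A-a)<4)&(abs(B-b)<4)).any() else -1 for b in range(-55,56,8)])
# case: rack/plates/top points
q=PT[205:282,215:262].reshape(-1,3); b=q[(q[:,2]>.083)&(q[:,2]<.094)]
for lo,hi in ((.42,.47),(.47,.51)):
    s=b[(b[:,0]>lo)&(b[:,0]<hi)&(b[:,1]>.16)&(b[:,1]<.25)]; print('stored',len(s),np.median(s,0)); 
    if len(s)>4: print(cv2.minAreaRect((s[:,:2]*1000).astype(np.float32)))
print('slot T',[np.round(ray(T,u,v,.048),4) for u,v in((224.6,229.),(251.5,228))])
# rim front edge: outline of z~0.1 pts away from hinge
for P,n,w in ((PT,'T',(205,275,190,290)),(PS,'S',(235,330,170,255))):
    u0,u1,v0,v1=w; q=P[v0:v1,u0:u1].reshape(-1,3); q=q[(abs(q[:,2]-.1)<.004)&(q[:,1]<.262)&(q[:,1]>.13)&(q[:,0]<.6)&(q[:,0]>.38)]
    print('rim',n,np.percentile(q[:,0],[0,1,99,100]),np.percentile(q[:,1],[0,1,99,100]), np.median(q[:,2]))
    fr=q[q[:,1]<.160]; print(len(fr),np.polyfit(fr[:,0],fr[:,1],1),fr.mean(0))
# lid plane
q=PT[185:295,150:225].reshape(-1,3); q=q[(q[:,2]>.11)&(q[:,2]<.195)]
print('lid pts',len(q),q.mean(0)); C=np.cov(q.T);w_,v_=np.linalg.eigh(C);print(w_,v_[:,0])
q=PT[185:295,150:225].reshape(-1,3); q=q[q[:,2]>.2];
for a in q[::15]: print(np.round(a*1000,0))
E
python3 m2.py | sed -n '/----/,$p'
```

```text
----
rest T [ 464.  -280.9] [104.1  93.8] 66.4
[-1, -1, -1, -1, -1, -1, -1, -1, -1, -1, -1, -1, 5, -1]
[-1, 9, 11, 9, 10, 9, 9, 10, 10, 9, 7, 9, 10, 9]
[-1, 5, 9, 10, 10, 10, 8, 8, 10, 9, 9, 10, 11, 10]
[-1, 6, 9, 10, 10, 8, 9, 8, 8, 9, 9, 8, 10, 7]
[-1, 7, 9, 10, 9, 9, 9, 10, 10, 10, 10, 10, 9, 8]
[-1, 6, 9, 9, 9, 9, 9, 10, 9, 8, 9, 9, 10, 7]
[-1, 7, 10, 8, 9, 11, 24, 23, 24, 11, 9, 8, 10, 8]
[-1, -1, 9, 9, 36, 29, 29, 28, 28, 24, 9, 9, 10, 9]
[-1, 5, 9, 9, 14, 38, 40, 40, 40, 39, 12, 9, 9, 9]
[-1, 9, 9, 10, 12, 26, 29, 27, 29, 29, 13, 10, 10, 6]
[-1, -1, 9, 9, 10, 13, 12, 14, 14, 14, 10, 9, 8, 10]
[-1, -1, 10, 10, 9, 9, 10, 9, 9, 10, 10, 10, 9, 11]
[-1, 5, 14, 23, 22, 23, 22, 24, 22, 22, 22, 22, 19, 9]
[-1, 6, 12, 18, 20, 21, 20, 22, 21, 19, 21, 20, 11, 7]
rest S [ 462.  -282.9] [101.9  90.4] 66.7
[-1, -1, -1, -1, -1, -1, -1, -1, -1, -1, -1, -1, -1, -1]
[-1, 8, 8, 9, 8, 9, 8, 8, 8, 9, 9, 8, 8, -1]
[-1, 9, 9, 10, 9, 9, 8, 9, 9, 9, 9, 8, 9, -1]
[-1, 8, 9, 8, 9, 8, 9, 9, 9, 9, 9, 9, 9, -1]
[-1, 8, 8, 9, 8, 9, 8, 9, 9, 9, 9, 9, 9, 6]
[-1, 9, 9, 9, 9, 9, 9, 8, 9, 9, 9, 9, 8, -1]
[-1, 9,
[... 1386 characters left out ...]
355.   -0. 1149.]
[516. 287. 204.]
[510. 287. 203.]
[506. 286. 203.]
[503. 290. 204.]
[495. 307. 238.]
[489. 323. 260.]
[495. 304. 229.]
[488. 322. 259.]
[493. 302. 229.]
[486. 319. 255.]
[491. 299. 227.]
[484. 319. 255.]
[489. 298. 228.]
[483. 319. 253.]
[487. 297. 230.]
[481. 319. 249.]
[486. 298. 222.]
[479. 316. 250.]
[484. 296. 220.]
[478. 317. 247.]
[482. 296. 221.]
[475. 316. 249.]
[480. 297. 218.]
[474. 313. 248.]
[479. 293. 217.]
[475. 301. 227.]
[474. 297. 223.]
[474. 290. 206.]
[470. 295. 207.]
[466. 286. 204.]
[460. 287. 205.]
[454. 291. 203.]
[447. 291. 209.]
[441. 294. 206.]
[437. 287. 207.]
[430. 292. 210.]
[427. 286. 200.]
[421. 292. 205.]
[414. 290. 210.]
[ 355.   -0. 1149.]
```

```bash
cat >> h.py <<'E'
from scipy.spatial.transform import Rotation as Ro
def inc(p,R,s=None,cmd=None):
    """increment (tool axes, m & deg) from the present pose to world target p,R"""
    s=s or read_state(); R0=s['tool_rot'];p0=s['eef_pos']
    d=R0.T@(np.array(p)-p0); w=Ro.from_matrix(R0.T@R).as_rotvec(degrees=True)
    return np.round(np.r_[d,w],4).tolist()
def frame(z,y):
    z=np.array(z,float);z/=np.linalg.norm(z);y=np.array(y,float);y-=z*(y@z);y/=np.linalg.norm(y)
    return np.c_[np.cross(y,z),y,z]
def u(a): a=np.radians(a); return np.array([np.cos(a),np.sin(a),0])
E
cat > s1.py <<'E'
from h import *
S=dict(np.load('side0.npz'));P=pts(S)
q=P[0:130,130:190].reshape(-1,3);q=q[(abs(q[:,0]-.233)<.09)&(abs(q[:,1]-.498)<.09)&(q[:,2]>.15)&(q[:,2]<.5)]
print('tip z',np.percentile(q[:,2],[0,1,3,10]))
R=frame([0,0,-1],u(190.1)); p=[.4835,-.017]
print('above',inc(p+[.09],R)); print(inc(p+[.018],R))
T=dict(np.load('top0.npz'));PT=pts(T)
q=PT[235:255,257:275].reshape(-1,3); q=q[(q[:,2]>.01)&(q[:,1]<.148)]
print('catch',np.percentile(q,[0,5,50,95,100],axis=0).round(3).tolist())
E
python3 s1.py
```

```text
tip z [0.24131279 0.24781033 0.2577151  0.2903578 ]
above [0.4452, 0.3597, 0.1521, 0.0856, -0.0499, 54.8135]
[0.4452, 0.3596, 0.2241, 0.0856, -0.0499, 54.8135]
catch [[0.355, -0.0, 0.038], [0.476, 0.13, 0.04], [0.488, 0.138, 0.047], [0.502, 0.147, 0.053], [0.502, 0.147, 1.149]]
```

Request:
servo_tool(increments=[[[0.445,0.36,0,0.1,0,54.8],[0.445,0.36,0,0.1,0,54.8],[0.445,0.36,0,0.1,0,54.8],[0.445,0.36,0,0.1,0,54.8],[0.445,0.36,0,0.1,0,54.8],[0.445,0.36,0,0.1,0,54.8],[0.445,0.36,0,0.1,0,54.8],[0.445,0.36,0,0.1,0,54.8],[0.445,0.36,0,0.1,0,54.8],[0.445,0.36,0.08,0.1,0,54.8],[0.445,0.36,0.152,0.1,0,54.8],[0.445,0.36,0.152,0.1,0,54.8]]], hand=1)

```text
clock: 1.6
eef_pos: [0.4809, -0.0175, 0.0864]
tool_rot: [[0.174, -0.985, -0.005], [-0.985, -0.174, 0.0], [-0.001, 0.005, -1.0]]
wrist_force: [0.8, 0.4, 0.8]
width: 0.997
finger_force: 0.0
```

Run:
```python
from h import *
s=read_state();print(s['clock'],s['eef_pos'],s['wrist_force'],s['joints'])
R=frame([0,0,-1],u(190.1))
print(inc([.4835,-.017,.014],R))
```

```text
1.6 [ 0.4808692  -0.0174865   0.08641078] [0.81442812 0.38893543 0.76863631] [ 16.5607893   13.413824   -19.35561648  -0.11129454 -57.50939589
  -6.47908509]
[0.0001, -0.003, 0.0724, 0.2876, 0.0617, -0.0783]
```

Request:
servo_tool(increments=[[[0,0,0.04,0,0,0],[0,0,0.076,0,0,0],[0,0,0.076,0,0,0],[0,0,0.076,0,0,0]]])

```text
clock: 2.1
eef_pos: [0.4845, -0.0164, 0.0154]
tool_rot: [[0.176, -0.984, 0.003], [-0.984, -0.176, 0.001], [-0.0, -0.003, -1.0]]
wrist_force: [0.0, 0.2, -0.7]
width: 1.005
finger_force: 0.0
```

Request:
servo_tool(increments=[[[0,0,0,0,0,0],[0,0,0,0,0,0],[0,0,0,0,0,0],[0,0,0,0,0,0],[0,0,0,0,0,0]]], hand=-1)

```text
clock: 2.72
eef_pos: [0.4846, -0.0163, 0.0161]
tool_rot: [[0.176, -0.984, 0.004], [-0.984, -0.176, 0.001], [-0.001, -0.004, -1.0]]
wrist_force: [-3.6, 0.4, 8.9]
width: 0.68
finger_force: 62.7
```

```bash
cat > g.py <<'E'
from h import *
RX=u(246.5);K=np.array([0,0,1.]);RO=np.array([.463,-.282,0])
d=.635*RX+.773*K; n=-.773*RX+.635*K
MID=RO+(-.0123)*RX+.0406*K
RL=frame(-n,u(156.5))
def tl(a,b): return MID+a*d+b*n-.0064*n
E
python3 - <<'E'
from g import *
print(RL.round(3)); print(tl(.055,.003),tl(0,.003))
print(inc(tl(.055,.003)+[0,0,.03],RL)); print(inc(tl(.055,.003),RL))
E
```

```text
[[-0.253 -0.917 -0.308]
 [-0.582  0.399 -0.709]
 [ 0.773  0.    -0.635]]
[ 0.45293031 -0.3051587   0.080956  ] [ 0.46685662 -0.27313038  0.038441  ]
[0.2787, 0.0816, -0.0954, -15.053, 49.2059, 31.309]
[0.2787, 0.0817, -0.0654, -15.053, 49.2059, 31.309]
```

Request:
servo_tool(increments=[[[0,0,-0.05,0,0,0],[0,0,-0.1,0,0,0],[0.03,0.01,-0.11,-2.5,8,5],[0.08,0.025,-0.11,-5,16,10],[0.13,0.04,-0.11,-7.5,24.5,15.5],[0.18,0.055,-0.105,-10,33,21],[0.23,0.07,-0.1,-12.5,41,26],[0.279,0.082,-0.095,-15,49.2,31.3],[0.279,0.082,-0.095,-15,49.2,31.3],[0.279,0.082,-0.095,-15,49.2,31.3],[0.279,0.082,-0.095,-15,49.2,31.3]]])

```text
clock: 4.1
eef_pos: [0.4527, -0.305, 0.1101]
tool_rot: [[-0.253, -0.918, -0.306], [-0.583, 0.398, -0.709], [0.772, -0.001, -0.636]]
wrist_force: [0.5, 0.5, -1.1]
width: 0.681
finger_force: 65.4
```

Run:
```python
from g import *
s=read_state();print(s['clock'],s['eef_pos'],s['wrist_force'],s['joints'],s['width'])
print(inc(tl(.055,.003),RL),inc(tl(.015,.003),RL))
c=cam('side','rest1.png');a=cv2.resize(c['pixels'][250:430,200:440],None,fx=3,fy=3,interpolation=2)
cv2.imwrite('pics/rest1c.png',a[:,:,::-1])
```

```text
4.1 [ 0.45268388 -0.3049752   0.11005098] [ 0.45220665  0.4996305  -1.12212325] [  5.27280297  27.66738059 -29.41022283  45.91539741 -70.59021442
 -59.69274133] 0.6813758074920745
[-0.0224, -0.0003, 0.0185, -0.0929, 0.0615, 0.0067] [-0.0624, -0.0003, 0.0186, -0.0929, 0.0615, 0.0067]
```

View pics/rest1c.png

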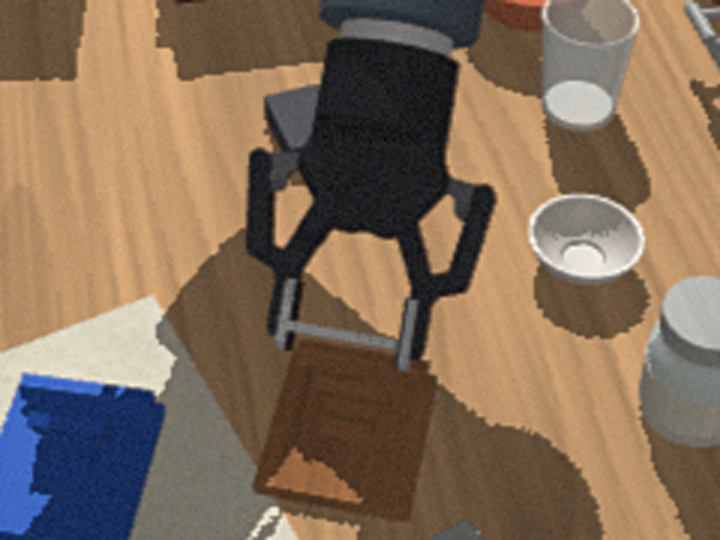

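The crop shows the plate held squarely between the fingers (its upper edge at crop (345,335)), over the rest and in line with it. I slide it down along the lean.

Request:
servo_tool(increments=[[[-0.022,0,0.0185,0,0,0],[-0.022,0,0.0185,0,0,0],[-0.042,0,0.0185,0,0,0],[-0.06,0,0.0185,0,0,0],[-0.067,0,0.0185,0,0,0],[-0.07,0,0.0185,0,0,0],[-0.072,0,0.0185,0,0,0]]])

```text
clock: 5.03
eef_pos: [0.4643, -0.2768, 0.0416]
tool_rot: [[-0.252, -0.917, -0.309], [-0.582, 0.399, -0.709], [0.773, 0.002, -0.634]]
wrist_force: [-0.2, -0.4, -1.4]
width: 0.681
finger_force: 65.4
```

Request:
servo_tool(increments=[[[-0.001,0,0,0,0,0],[-0.002,0,0,0,0,0],[-0.003,0,0,0,0,0],[-0.003,0,0,0,0,0]]])

```text
clock: 5.52
eef_pos: [0.4649, -0.2752, 0.0392]
tool_rot: [[-0.252, -0.917, -0.309], [-0.582, 0.399, -0.709], [0.773, 0.002, -0.634]]
wrist_force: [-0.4, -0.7, -1.0]
width: 0.68
finger_force: 65.4
```

Request:
servo_tool(increments=[[[-0.001,0,0,0,0,0],[-0.002,0,0,0,0,0],[-0.003,0,0,0,0,0],[-0.003,0,0,0,0,0]]])

```text
clock: 6.02
eef_pos: [0.4655, -0.2735, 0.0369]
tool_rot: [[-0.251, -0.917, -0.31], [-0.582, 0.399, -0.709], [0.774, 0.002, -0.634]]
wrist_force: [-0.5, -1.3, -0.6]
width: 0.681
finger_force: 65.4
```

Request:
servo_tool(increments=[[[-0.001,0,0.0005,0,0,0],[-0.002,0,0.001,0,0,0],[-0.002,0,0.001,0,0,0]]])

```text
clock: 6.4
eef_pos: [0.4655, -0.2732, 0.0349]
tool_rot: [[-0.251, -0.917, -0.31], [-0.581, 0.399, -0.709], [0.774, 0.002, -0.633]]
wrist_force: [-0.7, -4.1, 1.9]
width: 0.684
finger_force: 65.3
```

Request:
servo_tool(increments=[[[0,0,0,0,0,0],[0,0,0,0,0,0],[0,0,0,0,0,0],[0,0,0,0,0,0]]], hand=1)

```text
clock: 6.9
eef_pos: [0.4661, -0.2728, 0.0347]
tool_rot: [[-0.252, -0.917, -0.309], [-0.582, 0.398, -0.709], [0.773, 0.001, -0.634]]
wrist_force: [-0.1, 0.6, 0.1]
width: 1.003
finger_force: 0.0
```

Request:
servo_tool(increments=[[[0,0,-0.04,0,0,0],[0,0,-0.09,0,0,0],[0,0,-0.14,0,0,0],[0,0,-0.14,0,0,0]]])

```text
clock: 7.4
eef_pos: [0.5123, -0.1712, 0.1252]
tool_rot: [[-0.254, -0.919, -0.303], [-0.584, 0.395, -0.709], [0.771, -0.003, -0.637]]
wrist_force: [-0.0, 0.4, -0.9]
width: 0.995
finger_force: 0.0
```

Run:
```python
from g import *
s=read_state();print(s['clock'],s['eef_pos'],s['wrist_force'])
for nm in('side','top'):
    c=cam(nm,nm+'2.png');np.savez(nm+'2.npz',**c); P=pts(c); q=P.reshape(-1,3)
    L=(q-RO); x=L@RX; y=L@u(336.5); z=L[:,2]
    g=(abs(y)<.045)&(x>-.06)&(x<.06)&(z<.09)&(z>.02); x,y,z,q=x[g],y[g],z[g],q[g]
    # plate front-face fit
    h=(x>-.03)&(x<.02)&(abs(y)<.02); 
    print(nm,len(x),h.sum(),np.polyfit(x[h],z[h],1),'top edge z',np.percentile(z,[95,99]),'y',np.percentile(y[z>.05],[1,99]),'x',np.percentile(x[z>.05],[1,50,99]))
a=dict(np.load('side2.npz'))['pixels'][300:440,240:400];a=cv2.resize(a,None,fx=4,fy=4);cv2.imwrite('pics/lean.png',a[:,:,::-1])
```

```text
7.4 [ 0.5122782  -0.17124893  0.12524709] [-0.02544747  0.43321383 -0.94082436]
side 683 384 [1.10237927 0.03638926] top edge z [0.06913555 0.07125855] y [-0.02988588  0.02952927] x [-0.00408507  0.01096509  0.01412347]
top 727 344 [1.16402261 0.06199987] top edge z [0.06918948 0.07163474] y [-0.03140746  0.02782324] x [-0.01229831 -0.00057666  0.01006899]
```

View pics/lean.png

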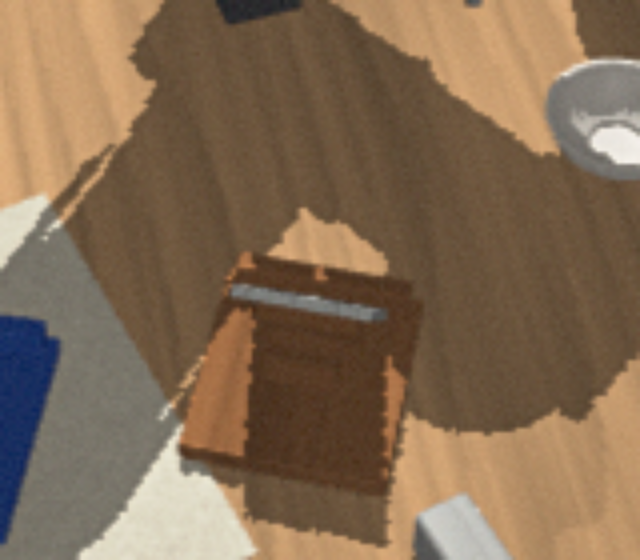

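The plate leans in the rest, let go, centred (upper edge at crop (310,302)), with its slope about 50°.

```bash
cat >> g.py <<'E'
RG=frame(-d,-n)
def tg(a): return MID+(.0375-.016+a)*d
E
python3 - <<'E'
from g import *
R1=frame([0,0,-1],u(246.5)); p=[.44,-.30,.22]
print(inc(p,R1)); 
s=dict(eef_pos=np.array(p),tool_rot=R1); print(tg(.08),inc(tg(.08),RG,s),inc(tg(0),RG,s))
E
```

```text
[0.1659, 0.013, 0.0495, 39.6075, -39.4466, -83.4969]
[ 0.44220424 -0.32982698  0.1190595 ] [0.0139, 0.0265, 0.1009, 39.4022, -0.0, -0.0] [0.0139, -0.0243, 0.1628, 39.4022, -0.0, -0.0]
```

Request:
servo_tool(increments=[[[0.05,0.0,-0.03,3.7,-3.7,-7.8],[0.1,0.005,-0.02,7.5,-7.5,-15.8],[0.15,0.013,0.02,11.3,-11.3,-24],[0.166,0.013,0.05,15,-15,-32],[0.166,0.013,0.05,19,-19,-40],[0.166,0.013,0.05,22.7,-22.6,-48],[0.166,0.013,0.05,26.5,-26.4,-56],[0.166,0.013,0.05,30,-30,-64],[0.166,0.013,0.05,34,-34,-72],[0.166,0.013,0.05,37.7,-37.5,-79.5],[0.166,0.013,0.05,39.6,-39.4,-83.5],[0.166,0.013,0.05,39.6,-39.4,-83.5]]], hand=-0.2)

```text
clock: 9.0
eef_pos: [0.4389, -0.3016, 0.2185]
tool_rot: [[0.915, -0.403, -0.002], [-0.403, -0.915, -0.0], [-0.002, 0.001, -1.0]]
wrist_force: [-0.4, 0.3, -0.4]
width: 0.4
finger_force: 0.0
```

Run:
```python
from g import *
s=read_state();print(s['clock'],s['eef_pos'],s['wrist_force'],s['joints'],s['width'])
print(inc(tg(.08),RG),inc(tg(0),RG))
```

```text
9.0 [ 0.43891975 -0.30159811  0.21854872] [-0.39215899  0.32213575 -0.4308241 ] [-1.76043922e+01  1.31795064e+01  8.35955608e-01  5.43337424e-02
 -7.77718066e+01  8.38578293e+01] 0.3995103611333824
[0.0146, 0.0244, 0.0995, 39.4671, 0.024, -0.2632] [0.0145, -0.0265, 0.1613, 39.4671, 0.024, -0.2632]
```

Request:
servo_tool(increments=[[[0.014,0.025,0.02,10,0,0],[0.014,0.025,0.05,20,0,0],[0.014,0.025,0.08,30,0,0],[0.014,0.025,0.1,39.4,0,0],[0.014,0.025,0.1,39.4,0,0],[0.014,0.025,0.1,39.4,0,0]]])

```text
clock: 9.75
eef_pos: [0.4426, -0.3292, 0.1201]
tool_rot: [[0.916, -0.31, 0.253], [-0.4, -0.71, 0.58], [-0.001, -0.632, -0.775]]
wrist_force: [0.9, 0.5, 1.0]
width: 0.401
finger_force: 0.0
```

Run:
```python
from g import *
s=read_state();print(s['clock'],s['eef_pos'],s['wrist_force'])
print(inc(tg(.08),RG),inc(tg(0),RG))
```

```text
9.75 [ 0.44258588 -0.32915781  0.12014547] [0.91384334 0.47918781 0.9893808 ]
[-0.0001, 0.0013, 0.0004, 0.1766, -0.0281, -0.0855] [-0.0001, 0.001, 0.0804, 0.1766, -0.0281, -0.0855]
```

Request:
servo_tool(increments=[[[0,0,0.03,0,0,0],[0,0,0.06,0,0,0],[0,0,0.075,0,0,0],[0,0,0.08,0,0,0],[0,0,0.08,0,0,0]]])

```text
clock: 10.38
eef_pos: [0.4636, -0.2829, 0.0592]
tool_rot: [[0.917, -0.307, 0.254], [-0.398, -0.711, 0.58], [0.002, -0.633, -0.774]]
wrist_force: [0.0, -0.3, 0.2]
width: 0.397
finger_force: 0.0
```

Request:
servo_tool(increments=[[[0,0,0,0,0,0],[0,0,0,0,0,0],[0,0,0,0,0,0],[0,0,0,0,0,0],[0,0,0,0,0,0]]], hand=-1)

```text
clock: 11.0
eef_pos: [0.4631, -0.2839, 0.0585]
tool_rot: [[0.917, -0.308, 0.254], [-0.399, -0.711, 0.579], [0.002, -0.632, -0.775]]
wrist_force: [-1.0, -5.7, 0.5]
width: 0.044
finger_force: 60.6
```

Request:
servo_tool(increments=[[[0,0,-0.03,0,0,0],[0,0,-0.07,0,0,0],[0,0,-0.12,0,0,0],[0,0,-0.16,-6,0,0],[0,0,-0.18,-16,0,0],[0,0,-0.19,-26,0,0],[0,0,-0.19,-36,0,0],[0,0,-0.19,-39.4,0,0],[0,0,-0.19,-39.4,0,0]]])

```text
clock: 12.12
eef_pos: [0.4152, -0.3908, 0.2046]
tool_rot: [[0.918, -0.396, -0.001], [-0.396, -0.918, 0.001], [-0.001, -0.001, -1.0]]
wrist_force: [-0.3, 0.3, -0.6]
width: 0.045
finger_force: 59.8
```

```bash
cat >> g.py <<'E'
RS=frame([0,0,-1],u(181.4)); SL=np.array([.5234,.2076,0])
E
python3 - <<'E'
from g import *
s=read_state();print(s['clock'],s['eef_pos'],s['wrist_force'],s['joints'],s['width'])
print(inc(SL+[0,0,.2],RS))
E
```

```text
12.125 [ 0.41520391 -0.39076444  0.20458741] [-0.32236    0.2958183 -0.6484131] [-2.75790422e+01  1.77233272e+01  4.98395602e+00 -4.42619612e-02
 -7.73390939e+01  9.42322444e+01] 0.044718965328970586
[-0.1379, -0.5922, 0.0053, -0.0007, 0.0946, 65.2435]
```

Request:
servo_tool(increments=[[[-0.015,-0.06,-0.02,0,0,8],[-0.029,-0.12,-0.02,0,0,16],[-0.043,-0.18,-0.02,0,0,24],[-0.057,-0.24,-0.02,0,0,32],[-0.071,-0.3,-0.02,0,0,40],[-0.085,-0.36,-0.02,0,0,48],[-0.098,-0.42,-0.02,0,0,56],[-0.112,-0.48,-0.02,0,0,65.2],[-0.126,-0.54,-0.02,0,0,65.2],[-0.138,-0.592,-0.02,0,0.1,65.2],[-0.138,-0.592,-0.01,0,0.1,65.2],[-0.138,-0.592,0.0,0,0.1,65.2]]])

```text
clock: 13.62
eef_pos: [0.5243, 0.2044, 0.2034]
tool_rot: [[0.022, -1.0, -0.001], [-1.0, -0.022, -0.003], [0.003, 0.001, -1.0]]
wrist_force: [0.1, -0.0, -1.3]
width: 0.041
finger_force: 59.8
```

Request:
servo_tool(increments=[[[0,0,0.003,0,0,0],[0,0,0.005,0,0,0],[0,0,0.005,0,0,0]]])

```text
clock: 14.0
eef_pos: [0.5247, 0.2042, 0.1999]
tool_rot: [[0.022, -1.0, 0.002], [-1.0, -0.022, -0.002], [0.002, -0.002, -1.0]]
wrist_force: [-0.4, 0.6, -1.2]
width: 0.043
finger_force: 59.8
```

Run:
```python
from g import *
s=read_state();print(s['clock'],s['eef_pos'],s['wrist_force'],s['tool_rot'].round(3).tolist(),s['width'])
print(inc(SL+[0,0,.2],RS))
for nm in('side','top'):
    c=cam(nm,nm+'3.png');np.savez(nm+'3.npz',**c)
    if nm=='side':
        P=pts(c); q=P.reshape(-1,3); g=(abs(q[:,0]-.523)<.03)&(abs(q[:,1]-.208)<.06)&(q[:,2]>.11)&(q[:,2]<.2)
        q=q[g]; print(len(q)); 
        for z in np.arange(.12,.2,.01):
            k=q[abs(q[:,2]-z)<.005]; print(round(z,3),len(k), np.percentile(k[:,0],[2,50,98]).round(4) if len(k) else 0,np.percentile(k[:,1],[2,50,98]).round(4) if len(k) else 0)
a=cv2.resize(dict(np.load('side3.npz'))['pixels'][100:260,230:350],None,fx=4,fy=4,interpolation=2)
b=cv2.resize(dict(np.load('top3.npz'))['pixels'][185:295,170:280],None,fx=2.8,fy=5.82,interpolation=2)[:640]
cv2.imwrite('pics/slot.png',np.hstack([a[:600],b[:600,:308]])[:,:,::-1])
```

```text
14.0 [0.52474805 0.20422737 0.19994462] [-0.43688546  0.62821249 -1.23575843] [[0.022, -1.0, 0.002], [-1.0, -0.022, -0.002], [0.002, -0.002, -1.0]] 0.04336304572701024
[-0.0034, 0.0013, -0.0001, -0.0927, -0.1302, -0.1553]
321
0.12 62 [0.4951 0.5144 0.5514] [0.2596 0.2634 0.2675]
0.13 39 [0.4946 0.5124 0.5517] [0.2629 0.2659 0.2679]
0.14 37 [0.4934 0.5234 0.5474] [0.1753 0.2307 0.2678]
0.15 30 [0.5062 0.5236 0.5279] [0.176  0.2048 0.2656]
0.16 25 [0.5225 0.5236 0.5276] [0.1754 0.1969 0.2322]
0.17 25 [0.5227 0.5236 0.5273] [0.1733 0.1921 0.23  ]
0.18 22 [0.5231 0.5242 0.5273] [0.1739 0.1823 0.2066]
0.19 26 [0.5142 0.5242 0.5379] [0.1751 0.1938 0.2014]
0.2 24 [0.5117 0.5234 0.5392] [0.1751 0.1938 0.2066]
```

View pics/slot.png

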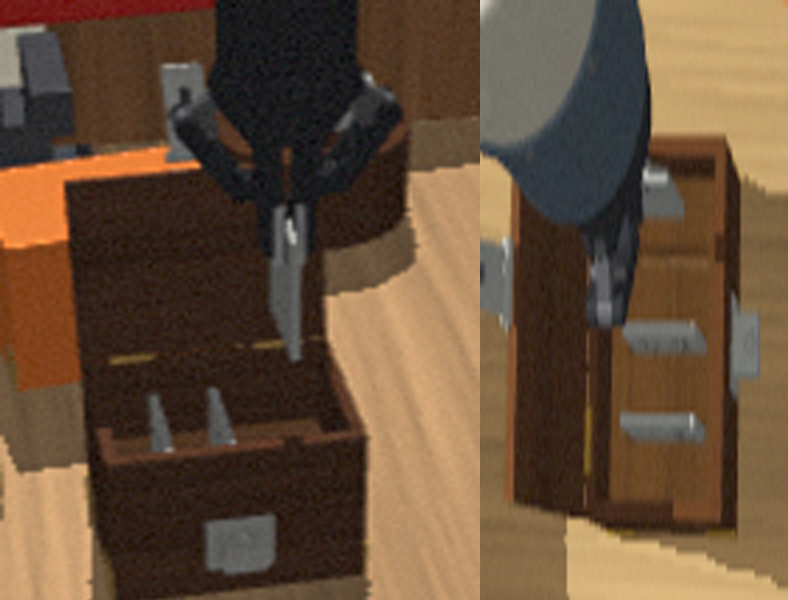

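Left: the plate hangs edge-down from the jaws in line with the free slot (its −y edge at crop (290,270)); the stored plates at (160,425) and (222,420) give a reference in the same camera.

Run:
```python
from g import *
for f in ('side0','side3'):
    q=pts(dict(np.load(f+'.npz')))[:,200:400].reshape(-1,3)
    for x0 in (.4513,.4873):
        for z in (.075,.083):
            k=q[(abs(q[:,0]-x0)<.012)&(abs(q[:,1]-.207)<.045)&(abs(q[:,2]-z)<.005)]
            if len(k)<3: continue
            print(f,x0,z,len(k),np.percentile(k[:,0],[2,50,98]).round(4),np.percentile(k[:,1],[2,50,98]).round(4))
    # catch & front face
    k=q[(abs(q[:,0]-.487)<.06)&(q[:,1]<.17)&(q[:,1]>.1)&(q[:,2]>.02)&(q[:,2]<.09)]
    cc=k[k[:,1]<.1405]; print('catch',len(cc),np.percentile(cc,[2,50,98],axis=0).round(4).tolist())
    ff=k[(abs(k[:,0]-.487)>.025)];print('front y',np.median(ff[:,1]))
```

```text
side0 0.4513 0.075 32 [0.4404 0.4489 0.4624] [0.1979 0.2497 0.2518]
side0 0.4513 0.083 52 [0.4409 0.4504 0.4624] [0.1759 0.229  0.2519]
side0 0.4873 0.075 26 [0.4768 0.485  0.4957] [0.1939 0.2487 0.2516]
side0 0.4873 0.083 47 [0.4798 0.487  0.497 ] [0.1797 0.2239 0.2519]
catch 103 [[0.4757, 0.1247, 0.0289], [0.4878, 0.1287, 0.0417], [0.5, 0.1398, 0.0533]]
front y 0.1494410559403156
side3 0.4513 0.075 28 [0.4403 0.4487 0.4626] [0.1967 0.2501 0.2517]
side3 0.4513 0.083 43 [0.4406 0.4511 0.4608] [0.1745 0.2218 0.2518]
side3 0.4873 0.075 23 [0.4781 0.4851 0.4991] [0.1954 0.2331 0.2511]
side3 0.4873 0.083 50 [0.4776 0.4871 0.4968] [0.1772 0.2268 0.2517]
catch 106 [[0.4753, 0.1243, 0.0293], [0.4879, 0.1287, 0.0417], [0.5001, 0.1392, 0.0525]]
front y 0.14939830416871425
```

Request:
servo_tool(increments=[[[-0.002,0.0014,0,0,0,0],[-0.002,0.0014,0.03,0,0,0],[-0.002,0.0014,0.06,0,0,0],[-0.002,0.0014,0.08,0,0,0],[-0.002,0.0014,0.083,0,0,0],[-0.002,0.0014,0.083,0,0,0]]])

```text
clock: 14.85
eef_pos: [0.5237, 0.2068, 0.1174]
tool_rot: [[0.023, -1.0, 0.002], [-1.0, -0.023, -0.002], [0.002, -0.002, -1.0]]
wrist_force: [0.2, 0.2, -0.9]
width: 0.047
finger_force: 59.8
```

Request:
servo_tool(increments=[[[0,0,0.003,0,0,0],[0,0,0.006,0,0,0],[0,0,0.009,0,0,0],[0,0,0.012,0,0,0],[0,0,0.012,0,0,0]]])

```text
clock: 15.48
eef_pos: [0.5231, 0.2064, 0.1043]
tool_rot: [[0.023, -1.0, 0.001], [-1.0, -0.023, -0.003], [0.003, -0.001, -1.0]]
wrist_force: [-0.3, -0.2, -1.3]
width: 0.044
finger_force: 59.8
```

Request:
servo_tool(increments=[[[0,0,0.003,0,0,0],[0,0,0.006,0,0,0],[0,0,0.009,0,0,0],[0,0,0.012,0,0,0],[0,0,0.012,0,0,0]]])

```text
clock: 16.1
eef_pos: [0.5231, 0.2064, 0.0922]
tool_rot: [[0.023, -1.0, 0.001], [-1.0, -0.023, -0.003], [0.003, -0.001, -1.0]]
wrist_force: [-0.7, 0.3, -0.7]
width: 0.045
finger_force: 59.8
```

Request:
servo_tool(increments=[[[0,0,0.003,0,0,0],[0,0,0.006,0,0,0],[0,0,0.009,0,0,0],[0,0,0.012,0,0,0],[0,0,0.014,0,0,0],[0,0,0.014,0,0,0]]])

```text
clock: 16.85
eef_pos: [0.5233, 0.2064, 0.0784]
tool_rot: [[0.023, -1.0, 0.001], [-1.0, -0.023, -0.003], [0.003, -0.001, -1.0]]
wrist_force: [-0.1, -0.6, -1.1]
width: 0.043
finger_force: 59.8
```

Request:
servo_tool(increments=[[[0,0,0.002,0,0,0],[0,0,0.004,0,0,0],[0,0,0.005,0,0,0],[0,0,0.006,0,0,0],[0,0,0.006,0,0,0]]])

```text
clock: 17.48
eef_pos: [0.5237, 0.2065, 0.0744]
tool_rot: [[0.023, -1.0, 0.003], [-1.0, -0.023, -0.002], [0.002, -0.003, -1.0]]
wrist_force: [-3.3, -2.0, 9.7]
width: 0.043
finger_force: 61.6
```

Request:
servo_tool(increments=[[[0,0,0,0,0,0],[0,0,0,0,0,0],[0,0,0,0,0,0]]], hand=-0.6)

```text
clock: 17.85
eef_pos: [0.5233, 0.2064, 0.0724]
tool_rot: [[0.023, -1.0, 0.001], [-1.0, -0.023, -0.003], [0.003, -0.001, -1.0]]
wrist_force: [0.4, -0.3, -0.5]
width: 0.201
finger_force: 0.0
```

Request:
servo_tool(increments=[[[0,0,-0.02,0,0,0],[0,0,-0.05,0,0,0],[0,0,-0.1,0,0,0],[0,-0.02,-0.16,0,0,0],[0.06,-0.06,-0.22,0,0,0],[0.12,-0.06,-0.22,0,0,0],[0.15,-0.06,-0.22,0,0,0],[0.15,-0.06,-0.22,0,0,0]]])

```text
clock: 18.85
eef_pos: [0.5869, 0.0552, 0.2937]
tool_rot: [[0.018, -1.0, 0.002], [-1.0, -0.018, -0.003], [0.003, -0.002, -1.0]]
wrist_force: [-0.0, -0.4, -0.5]
width: 0.196
finger_force: 0.0
```

Run:
```python
from g import *
s=read_state();print(s['clock'],s['eef_pos'],s['wrist_force'],s['joints'],s['width'])
for nm in('top','side'):
    c=cam(nm,nm+'4.png');np.savez(nm+'4.npz',**c)
T,S=[dict(np.load(f)) for f in('top4.npz','side4.npz')]
q=pts(T)[:,200:300].reshape(-1,3)
for x0 in (.4513,.4873,.5235):
    k=q[(abs(q[:,0]-x0)<.012)&(abs(q[:,1]-.207)<.035)&(q[:,2]>.08)&(q[:,2]<.1)]; print(x0,len(k),np.median(k,0).round(4))
q=pts(T)[:,150:225].reshape(-1,3); q=q[(q[:,2]>.11)&(q[:,2]<.195)&(q[:,1]<.31)&(abs(q[:,0]-.487)<.08)&(q[:,1]>.24)];w,v=np.linalg.eigh(np.cov(q.T));print(len(q),q.mean(0),v[:,0])
a=cv2.resize(S['pixels'][110:260,230:350],None,fx=4,fy=4,interpolation=2)
b=cv2.resize(T['pixels'][190:290,170:270],None,fx=3,fy=6,interpolation=2)
cv2.imwrite('pics/in.png',np.hstack([a,b])[:,:,::-1])
```

```text
18.85 [0.58692878 0.05524617 0.29370093] [-0.0288989  -0.3868522  -0.53423481] [ 20.68524115  18.74974185  19.17662888   0.20225405 -90.3532633
 -19.6390156 ] 0.1960656749108525
0.4513 34 [0.4509 0.1885 0.0879]
0.4873 52 [0.4876 0.1954 0.0891]
0.5235 64 [0.5245 0.2054 0.089 ]
  avg = a.mean(axis, **keepdims_kw)
  ret = um.true_divide(
<stdin>:9: RuntimeWarning: Degrees of freedom <= 0 for slice
  c *= np.true_divide(1, fact)
  c *= np.true_divide(1, fact)
Traceback (most recent call last):
numpy.linalg.LinAlgError: Eigenvalues did not converge
```

```bash
cat >> g.py <<'E'
CO=np.array([.4874,.206,0]);CX=u(91.4);CY=u(181.4)
def W(X,Z,Y): return CO+CX*X/1e3+CY*Y/1e3+K*Z/1e3
def RT(t): # tool tilted t deg: pointing to -CX (t>0) and down
    t=np.radians(t); return frame(-np.sin(t)*CX-np.cos(t)*K,CY)
def lidp(th,t,r=85,c=19,Y=45):
    a=np.radians(th); D=np.array([-np.cos(a),np.sin(a)]);N=np.array([np.sin(a),np.cos(a)])
    X,Z=np.array([55,100])+r*D+c*N; return W(X,Z,Y),RT(t)
E
python3 - <<'E'
from g import *
s=read_state()
A=(W(175,330,45),RT(55)); print('A',A[0],inc(*A))
sA=dict(eef_pos=A[0],tool_rot=A[1])
B=lidp(104,55,85,32); print('B',B[0],inc(*B,sA))
sB=dict(eef_pos=B[0],tool_rot=B[1])
for th,t in((104,55),(96,55),(84,53),(72,50),(60,46),(50,43),(40,40),(30,37),(22,34),(14,32)): print(th,inc(*lidp(th,t),sB))
E
```

```text
A [0.4381378  0.37984831 0.33      ] [-0.3248, 0.1414, -0.0382, 0.0438, 54.8633, -0.1825]
B [0.43980865 0.31148155 0.17473364] [-0.088, -0.0, 0.1451, 0.0, 0.0, 0.0]
104 [0.0098, 0.0, 0.0085, 0.0, 0.0, 0.0]
96 [0.0201, -0.0, 0.015, 0.0, 0.0, 0.0]
84 [0.0335, 0.0, 0.0273, 0.0, -2.0, -0.0]
72 [0.0441, 0.0, 0.0421, 0.0, -5.0, -0.0]
60 [0.0514, 0.0, 0.0588, 0.0, -9.0, -0.0]
50 [0.0547, 0.0, 0.0736, 0.0, -12.0, -0.0]
40 [0.0554, 0.0, 0.0888, 0.0, -15.0, -0.0]
30 [0.0535, 0.0, 0.1038, 0.0, -18.0, -0.0]
22 [0.05, 0.0, 0.1155, 0.0, -21.0, -0.0]
14 [0.045, 0.0, 0.1266, 0.0, -23.0, -0.0]
```

Request:
servo_tool(increments=[[[0,0,-0.05,0,0,0],[-0.04,0.02,-0.075,0,4,0],[-0.09,0.04,-0.075,0,12,0],[-0.145,0.065,-0.075,0,20,0],[-0.2,0.09,-0.075,0,28,0],[-0.25,0.11,-0.075,0,36,0],[-0.3,0.13,-0.06,0,44,0],[-0.325,0.141,-0.038,0,54.8,-0.2],[-0.325,0.141,-0.038,0,54.8,-0.2],[-0.325,0.141,-0.038,0,54.8,-0.2]]], hand=-1)

```text
clock: 20.2
eef_pos: [0.4377, 0.3815, 0.3291]
tool_rot: [[0.016, -1.0, 0.022], [-0.573, -0.028, -0.819], [0.819, 0.0, -0.573]]
wrist_force: [0.0, -1.4, 2.1]
width: -0.001
finger_force: 0.0
```

Run:
```python
from g import *
s=read_state();print(s['clock'],s['eef_pos'],s['wrist_force'],s['joints'],s['width'])
print(inc(*lidp(104,55,85,32)))
T=cam('top');S=cam('side')
q=pts(T)[:,200:300].reshape(-1,3)
for x0 in (.4513,.4873,.5235):
    k=q[(abs(q[:,0]-x0)<.012)&(abs(q[:,1]-.207)<.035)&(q[:,2]>.08)&(q[:,2]<.1)]; print(x0,len(k),np.median(k,0).round(4))
a=cv2.resize(S['pixels'][80:260,220:370],None,fx=3.3,fy=3.3,interpolation=2)
b=cv2.resize(T['pixels'][190:290,170:270],None,fx=3,fy=5.94,interpolation=2)
cv2.imwrite('pics/in.png',np.hstack([a,b])[:,:,::-1])
```

```text
20.2 [0.43767131 0.3815056  0.32913122] [ 0.02484547 -1.44143653  2.06525653] [  67.2282691    46.38839138   39.63718476   27.20816097 -132.38431126
  -56.33059393] -0.00131159757437072
[-0.0864, -0.0003, 0.1459, -0.1363, -0.0327, 0.1177]
0.4513 69 [0.4508 0.2034 0.0885]
0.4873 77 [0.4872 0.2071 0.0895]
0.5235 79 [0.5244 0.2106 0.0884]
```

View pics/in.png

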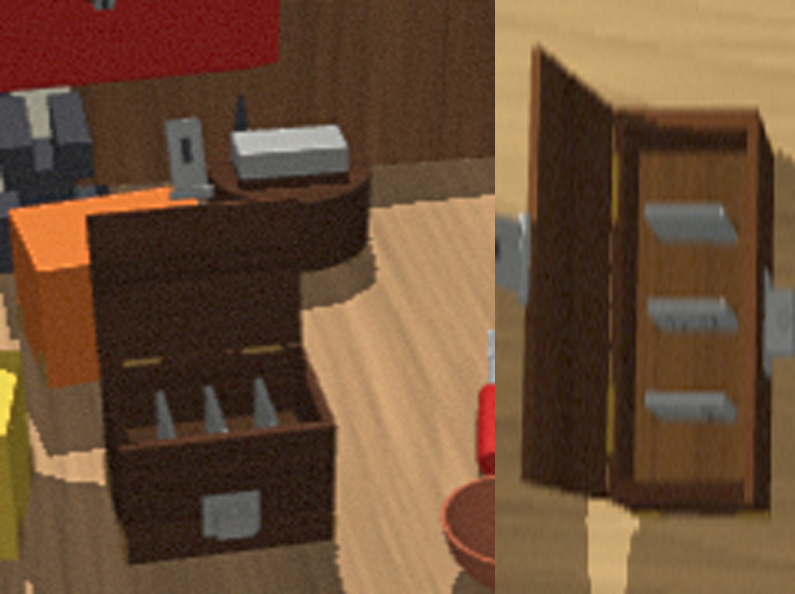

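Both views show three plates standing level in the rack (right crop (690,222), (690,315), (690,405)), the lid unmoved. Now I go behind the lid.

Request:
servo_tool(increments=[[[-0.045,0,0.02,0,0,0],[-0.087,0,0.05,0,0,0],[-0.087,0,0.1,0,0,0],[-0.087,0,0.135,0,0,0],[-0.087,0,0.145,0,0,0],[-0.087,0,0.145,0,0,0]]])

```text
clock: 21.05
eef_pos: [0.4404, 0.3113, 0.178]
tool_rot: [[0.012, -1.0, 0.021], [-0.578, -0.025, -0.816], [0.816, -0.002, -0.578]]
wrist_force: [0.1, 0.4, -0.2]
width: 0.002
finger_force: 0.0
```

Request:
servo_tool(increments=[[[0.005,0,0.004,0,0,0],[0.01,0,0.0085,0,0,0],[0.015,0,0.0115,0,0,0],[0.02,0,0.015,0,0,0],[0.027,0,0.021,0,-1,0],[0.0335,0,0.027,0,-2,0]]])

```text
clock: 21.8
eef_pos: [0.4408, 0.2699, 0.1873]
tool_rot: [[0.016, -1.0, 0.02], [-0.604, -0.026, -0.797], [0.797, 0.0, -0.604]]
wrist_force: [-0.1, 3.6, -2.0]
width: 0.003
finger_force: 1.7
```

Run:
```python
from g import *
s=read_state();p,R=lidp(84,53);print(s['eef_pos'],p)
sB=dict(eef_pos=p,tool_rot=R)
for th,t in((78,51),(72,50),(66,48),(60,46),(55,44),(50,43),(45,41),(40,40),(35,38),(30,37),(25,35),(20,33),(15,32),(10,31),(5,30),(2,30)): print(th,inc(*lidp(th,t,c=18+3*(th<30)),sB))
```

```text
[0.4408208  0.26987313 0.18734758] [0.44082507 0.26989214 0.1865204 ]
78 [0.0064, 0.0, 0.0078, 0.0, -2.0, -0.0]
72 [0.0114, -0.0, 0.0154, 0.0, -3.0, -0.0]
66 [0.0157, 0.0, 0.0234, 0.0, -5.0, -0.0]
60 [0.0191, 0.0, 0.0318, 0.0, -7.0, -0.0]
55 [0.0212, -0.0, 0.0391, 0.0, -9.0, -0.0]
50 [0.0228, -0.0, 0.0465, 0.0, -10.0, -0.0]
45 [0.0236, 0.0, 0.0541, 0.0, -12.0, -0.0]
40 [0.0238, 0.0, 0.0616, 0.0, -13.0, -0.0]
35 [0.0233, 0.0, 0.0692, 0.0, -15.0, -0.0]
30 [0.0222, 0.0, 0.0767, 0.0, -16.0, -0.0]
25 [0.0218, 0.0, 0.0814, 0.0, -18.0, -0.0]
20 [0.0197, 0.0, 0.0887, 0.0, -20.0, -0.0]
15 [0.0168, 0.0, 0.0958, 0.0, -21.0, -0.0]
10 [0.0134, 0.0, 0.1027, 0.0, -22.0, -0.0]
5 [0.0094, 0.0, 0.1092, 0.0, -23.0, -0.0]
2 [0.0067, 0.0, 0.1129, 0.0, -23.0, -0.0]
```

Request:
servo_tool(increments=[[[0.0065,0,0.008,0,-2,0],[0.0115,0,0.0155,0,-3,0],[0.0155,0,0.0235,0,-5,0],[0.019,0,0.032,0,-7,0],[0.021,0,0.039,0,-9,0],[0.023,0,0.0465,0,-10,0],[0.0235,0,0.054,0,-12,0],[0.024,0,0.0615,0,-13,0],[0.0235,0,0.069,0,-15,0],[0.022,0,0.0765,0,-16,0]]])

```text
clock: 23.05
eef_pos: [0.4428, 0.1956, 0.1588]
tool_rot: [[0.02, -1.0, 0.015], [-0.8, -0.025, -0.599], [0.599, -0.0, -0.801]]
wrist_force: [0.3, 3.5, 1.7]
width: -0.002
finger_force: 1.3
```

Run:
```python
from g import *
s=read_state();p,R=lidp(30,37,c=18);print(s['clock'],s['eef_pos'],p,s['wrist_force'])
sB=dict(eef_pos=p,tool_rot=R)
for th,t in((25,36),(20,34),(15,33),(10,32),(5,31),(2,30),(0,30),(-1,30)): print(th,inc(*lidp(th,t,c=22),sB))
```

```text
23.05 [0.44283464 0.19564623 0.15875242] [0.44264828 0.19529126 0.15808846] [0.30028966 3.46423912 1.72160891]
25 [0.0012, -0.0, 0.0037, 0.0, -1.0, -0.0]
20 [0.0012, -0.0, 0.0113, 0.0, -3.0, -0.0]
15 [0.0005, -0.0, 0.019, 0.0, -4.0, -0.0]
10 [-0.0008, -0.0, 0.0265, 0.0, -5.0, -0.0]
5 [-0.0028, 0.0, 0.0339, 0.0, -6.0, -0.0]
2 [-0.0043, -0.0, 0.0382, 0.0, -7.0, -0.0]
0 [-0.0054, -0.0, 0.0411, 0.0, -7.0, -0.0]
-1 [-0.006, -0.0, 0.0425, 0.0, -7.0, -0.0]
```

Request:
servo_tool(increments=[[[0.001,0,0.006,0,-1,0],[0.001,0,0.0115,0,-3,0],[0.0005,0,0.019,0,-4,0],[-0.001,0,0.0265,0,-5,0],[-0.003,0,0.034,0,-6,0],[-0.0045,0,0.038,0,-7,0],[-0.0045,0,0.038,0,-7,0]]])

```text
clock: 23.92
eef_pos: [0.4428, 0.1759, 0.1255]
tool_rot: [[0.022, -1.0, 0.011], [-0.866, -0.025, -0.5], [0.5, 0.001, -0.866]]
wrist_force: [0.5, -0.1, -0.2]
width: -0.004
finger_force: 0.0
```

Request:
servo_tool(increments=[[[-0.001,0,0.002,0,0,0],[-0.002,0,0.004,0,0,0],[-0.002,0,0.004,0,0,0]]])

```text
clock: 24.3
eef_pos: [0.443, 0.1759, 0.1214]
tool_rot: [[0.023, -1.0, 0.012], [-0.865, -0.025, -0.5], [0.501, 0.001, -0.866]]
wrist_force: [-0.1, -2.4, 3.0]
width: 0.001
finger_force: 1.5
```

Request:
servo_tool(increments=[[[-0.001,0,0.0017,0,0,0],[-0.002,0,0.0035,0,0,0],[-0.002,0,0.0035,0,0,0]]])

```text
clock: 24.68
eef_pos: [0.4433, 0.1758, 0.1207]
tool_rot: [[0.022, -1.0, 0.014], [-0.865, -0.026, -0.502], [0.502, -0.001, -0.865]]
wrist_force: [-8.8, -0.4, 23.1]
width: -0.003
finger_force: 11.8
```

Request:
servo_tool(increments=[[[-0.001,0,0.0017,0,0,0],[-0.002,0,0.0035,0,0,0],[-0.002,0,0.0035,0,0,0]]])

```text
clock: 25.05
eef_pos: [0.4436, 0.1757, 0.1201]
tool_rot: [[0.022, -1.0, 0.017], [-0.864, -0.027, -0.503], [0.503, -0.003, -0.864]]
wrist_force: [-19.3, 2.6, 46.2]
width: 0.001
finger_force: 22.8
```

```bash
cat >> g.py <<'E'
def hp(al,t=-45,r=30,c=13,Y=0):
    a=np.radians(al); D=np.array([-np.sin(a),-np.cos(a)]);N=np.array([-np.cos(a),np.sin(a)])
    X,Z=np.array([-64,104])+r*D+c*N; return W(X,Z,Y),RT(t)
E
python3 - <<'E'
from g import *
s=read_state(); A=(W(-150,240,0),RT(-45)); print(A[0],inc(*A), inc(s['eef_pos']+[0,0,.1],s['tool_rot']))
E
```

```text
[0.49106483 0.05604478 0.24      ] [0.1648, -0.0447, -0.0426, -0.1884, -75.2286, 0.1854] [0.0503, -0.0003, -0.0864, 0.0, 0.0, 0.0]
```

Request:
servo_tool(increments=[[[0.01,0,-0.018,0,0,0],[0.03,0,-0.052,0,0,0],[0.06,0,-0.1,0,-8,0],[0.09,-0.015,-0.12,0,-17,0],[0.12,-0.03,-0.1,0,-27,0],[0.15,-0.045,-0.07,0,-37,0],[0.165,-0.045,-0.043,0,-47,0],[0.165,-0.045,-0.043,0,-57,0],[0.165,-0.045,-0.043,0,-67,0],[0.165,-0.045,-0.043,0,-75.2,0],[0.165,-0.045,-0.043,0,-75.2,0]]])

```text
clock: 26.42
eef_pos: [0.4918, 0.0542, 0.2309]
tool_rot: [[0.011, -1.0, -0.017], [-0.703, -0.02, 0.711], [-0.711, 0.004, -0.703]]
wrist_force: [0.2, 0.1, 0.4]
width: -0.003
finger_force: 0.0
```

Run:
```python
from g import *
s=read_state();print(s['clock'],s['eef_pos'],s['wrist_force'],s['joints'])
T=cam('top');S=cam('side')
for c,nm in((T,'T'),(S,'S')):
    q=pts(c)[150:320,150:340].reshape(-1,3); L=q-CO; X=L@CX*1e3;Y=L@CY*1e3;Z=L[:,2]*1e3
    k=(abs(X)<50)&(abs(Y)<70)&(Z>90)&(Z<135); print(nm,'lid',k.sum(),np.polyfit(X[k],Z[k],1) if k.sum()>50 else '')
    k=(X<-60)&(X>-125)&(abs(Y)<16)&(Z>30)&(Z<140)
    for x in range(-120,-60,6):
        m=k&(abs(X-x)<3); print(x,m.sum(),np.percentile(Z[m],[10,50,90]).round() if m.any() else '',np.median(Y[m]).round(1) if m.any() else '')
a=cv2.resize(S['pixels'][100:270,220:370],None,fx=3.3,fy=3.3,interpolation=2)
b=cv2.resize(T['pixels'][190:290,190:290],None,fx=3,fy=5.61,interpolation=2)
cv2.imwrite('pics/lid.png',np.hstack([a,b])[:,:,::-1])
```

```text
26.425 [0.49183705 0.05416234 0.23086886] [0.21467992 0.10267194 0.42280022] [ -9.50901894  16.17453988   6.96594516 -44.30186909 -91.17253583
  13.85327758]
T lid 2689 [-1.40068739e-03  1.08654777e+02]
-120 0  
-114 0  
-108 31 [122. 126. 129.] 0.2
-102 24 [121. 123. 125.] -1.2
-96 31 [118. 121. 123.] -0.5
-90 23 [115. 119. 121.] 1.9
-84 32 [113. 117. 118.] 1.0
-78 26 [ 40. 113. 115.] 4.2
-72 42 [ 46. 109. 113.] 3.6
-66 42 [ 46. 108. 110.] 4.8
S lid 1252 [-6.27704680e-03  1.06916824e+02]
-120 0  
-114 21 [122. 124. 125.] 0.3
-108 9 [120. 123. 124.] 1.6
-102 7 [118. 121. 121.] -4.4
-96 5 [117. 118. 119.] 3.7
-90 9 [114. 115. 116.] 2.5
-84 16 [ 38.  78. 113.] 1.8
-78 73 [32. 42. 54.] 1.5
-72 28 [ 43.  48. 108.] 2.6
-66 33 [ 43. 104. 107.] 4.6
```

View pics/lid.png

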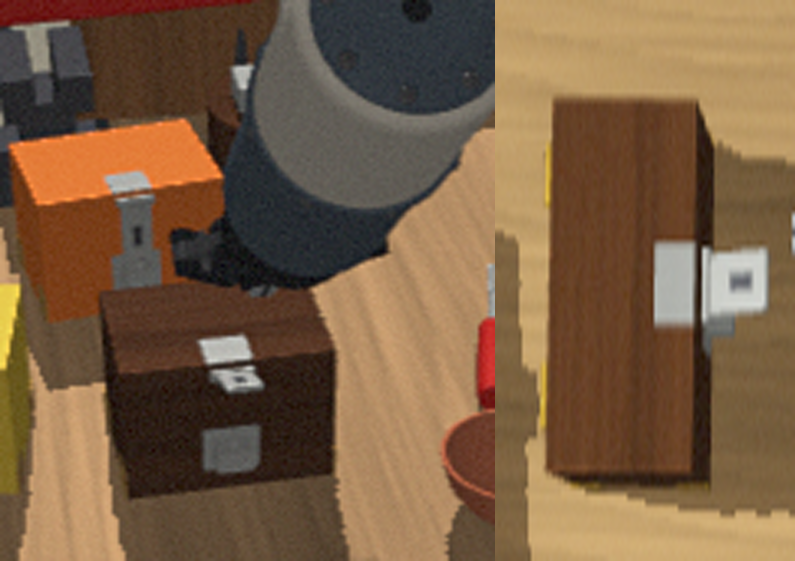

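The lid is flat shut (fit slope 0); the hasp stands about 23° above level in front (left crop (235,378)), angle about 1.97 rad.

Run:
```python
from g import *
B=hp(113,c=30); print('B',B[0],inc(*B))
sB=dict(eef_pos=B[0],tool_rot=B[1])
for al in (113,104,95,86,77,68,59,50,41,32,24,17,11,6,2): print(al,inc(*hp(al),sB))
```

```text
B [0.48935197 0.12613064 0.14333708] [0.0138, 0.0009, 0.113, 0.001, 0.1481, -0.0095]
113 [0.0158, -0.0, 0.0064, 0.0, 0.0, 0.0]
104 [0.0209, 0.0, 0.0066, 0.0, 0.0, 0.0]
95 [0.0259, -0.0, 0.0077, 0.0, 0.0, 0.0]
86 [0.0307, -0.0, 0.0096, 0.0, 0.0, 0.0]
77 [0.0351, 0.0, 0.0121, 0.0, 0.0, 0.0]
68 [0.0391, 0.0, 0.0154, 0.0, 0.0, 0.0]
59 [0.0425, -0.0, 0.0192, 0.0, 0.0, 0.0]
50 [0.0453, -0.0, 0.0235, 0.0, 0.0, 0.0]
41 [0.0474, -0.0, 0.0282, 0.0, 0.0, 0.0]
32 [0.0487, -0.0, 0.0331, 0.0, 0.0, 0.0]
24 [0.0492, -0.0, 0.0377, 0.0, 0.0, 0.0]
17 [0.0492, 0.0, 0.0417, 0.0, 0.0, 0.0]
11 [0.0487, -0.0, 0.0451, 0.0, 0.0, 0.0]
6 [0.0481, -0.0, 0.0478, 0.0, 0.0, 0.0]
2 [0.0474, -0.0, 0.05, 0.0, 0.0, 0.0]
```

Request:
servo_tool(increments=[[[0.014,0.001,0.03,0,0,0],[0.014,0.001,0.07,0,0,0],[0.014,0.001,0.1,0,0,0],[0.014,0.001,0.112,0,0,0],[0.014,0.001,0.112,0,0,0]]])

```text
clock: 27.15
eef_pos: [0.4885, 0.1265, 0.1447]
tool_rot: [[0.02, -1.0, -0.019], [-0.704, -0.028, 0.709], [-0.709, -0.001, -0.705]]
wrist_force: [0.5, -0.4, 0.2]
width: 0.002
finger_force: 0.0
```

Request:
servo_tool(increments=[[[0.008,0,0.003,0,0,0],[0.016,0,0.0065,0,0,0],[0.021,0,0.0065,0,0,0],[0.026,0,0.0075,0,0,0],[0.031,0,0.0095,0,0,0],[0.035,0,0.012,0,0,0],[0.039,0,0.0155,0,0,0],[0.0425,0,0.019,0,0,0],[0.0455,0,0.0235,0,0,0],[0.0475,0,0.028,0,0,0]]])

```text
clock: 28.4
eef_pos: [0.4889, 0.1123, 0.0904]
tool_rot: [[0.018, -1.0, -0.018], [-0.704, -0.026, 0.71], [-0.71, 0.0, -0.704]]
wrist_force: [-0.5, -0.5, 1.3]
width: 0.001
finger_force: 0.3
```

Run:
```python
from g import *
s=read_state();p,R=hp(41);print(s['clock'],s['eef_pos'],p,s['wrist_force'])
for al in (32,24,17,11,6,2,0): print(al,inc(*hp(al),dict(eef_pos=p,tool_rot=R)))
```

```text
28.4 [0.48887306 0.11226711 0.09035752] [0.48968424 0.11253491 0.08988748] [-0.46904323 -0.53586939  1.33565013]
32 [0.0013, 0.0, 0.005, 0.0, 0.0, 0.0]
24 [0.0018, -0.0, 0.0095, 0.0, 0.0, 0.0]
17 [0.0018, 0.0, 0.0135, 0.0, 0.0, 0.0]
11 [0.0013, -0.0, 0.0169, 0.0, 0.0, 0.0]
6 [0.0007, -0.0, 0.0197, 0.0, 0.0, 0.0]
2 [-0.0, -0.0, 0.0218, 0.0, 0.0, 0.0]
0 [-0.0004, -0.0, 0.0229, 0.0, 0.0, 0.0]
```

Request:
servo_tool(increments=[[[0.0015,0,0.005,0,0,0],[0.002,0,0.0095,0,0,0],[0.002,0,0.0135,0,0,0],[0.002,0,0.0135,0,0,0]]])

```text
clock: 28.9
eef_pos: [0.4886, 0.1206, 0.0797]
tool_rot: [[0.018, -1.0, -0.019], [-0.704, -0.026, 0.71], [-0.71, 0.001, -0.704]]
wrist_force: [-0.3, -0.1, -0.0]
width: -0.004
finger_force: 0.0
```

Request:
servo_tool(increments=[[[-0.0005,0,0.0035,0,0,0],[-0.001,0,0.006,0,0,0],[-0.002,0,0.0085,0,0,0],[-0.002,0,0.0085,0,0,0]]])

```text
clock: 29.4
eef_pos: [0.4889, 0.1254, 0.0754]
tool_rot: [[0.02, -1.0, -0.018], [-0.707, -0.026, 0.707], [-0.707, -0.001, -0.707]]
wrist_force: [-2.4, -11.4, 6.7]
width: -0.0
finger_force: 5.8
```

Request:
servo_tool(increments=[[[-0.001,0,0.001,0,0,0],[-0.002,0,0.002,0,0,0],[-0.002,0,0.002,0,0,0]]])

```text
clock: 29.78
eef_pos: [0.489, 0.1259, 0.0754]
tool_rot: [[0.021, -1.0, -0.017], [-0.709, -0.027, 0.704], [-0.704, -0.003, -0.71]]
wrist_force: [-4.0, -20.5, 9.9]
width: -0.001
finger_force: 10.4
```

Request:
servo_tool(increments=[[[-0.001,0,0.001,0,0,0],[-0.002,0,0.002,0,0,0],[-0.002,0,0.002,0,0,0]]])

```text
clock: 30.15
eef_pos: [0.4891, 0.1263, 0.0753]
tool_rot: [[0.022, -1.0, -0.017], [-0.712, -0.027, 0.701], [-0.702, -0.003, -0.713]]
wrist_force: [-4.8, -30.4, 13.6]
width: -0.001
finger_force: 15.0
```

Request:
servo_tool(increments=[[[0.002,0,-0.01,0,0,0],[0.002,0,-0.05,0,0,0],[0.002,0,-0.1,0,0,0],[0.002,0,-0.16,0,0,0],[0,-0.06,-0.2,0,0,0],[0,-0.12,-0.2,0,0,0],[0,-0.12,-0.2,0,0,0]]])

```text
clock: 31.02
eef_pos: [0.6144, -0.0048, 0.214]
tool_rot: [[0.017, -1.0, -0.02], [-0.702, -0.026, 0.711], [-0.712, 0.002, -0.703]]
wrist_force: [-0.2, -0.1, -0.7]
width: -0.005
finger_force: 0.0
```

Run:
```python
from g import *
s=read_state();print(s['clock'],s['eef_pos'],s['wrist_force'])
T=cam('top');S=cam('side')
for c,nm in((T,'T'),(S,'S')):
    q=pts(c)[150:320,150:340].reshape(-1,3); L=q-CO; X=L@CX*1e3;Y=L@CY*1e3;Z=L[:,2]*1e3
    k=(abs(X)<50)&(abs(Y)<70)&(Z>90)&(Z<135); print(nm,'lid',k.sum(),np.polyfit(X[k],Z[k],1) if k.sum()>50 else '')
    k=(X<-50)&(X>-125)&(abs(Y)<10)
    for z in range(30,115,6):
        m=k&(abs(Z-z)<3); f=(X<-40)&(X>-90)&(abs(Y)>25)&(abs(Y)<65)&(abs(Z-z)<3); print(z,m.sum(),np.percentile(X[m],[10,50,90]).round(1) if m.any() else '','front',np.median(X[f]).round(1) if f.any() else '')
a=cv2.resize(S['pixels'][160:260,235:335],None,fx=5,fy=5,interpolation=2)
b=cv2.resize(T['pixels'][205:280,220:280],None,fx=5,fy=6.67,interpolation=2)[:500]
cv2.imwrite('pics/hasp.png',np.hstack([a,b])[:,:,::-1])
```

```text
31.025 [ 0.61437435 -0.00477051  0.21397838] [-0.18741071 -0.12880844 -0.67558215]
T lid 2690 [-1.44560427e-03  1.08764760e+02]
30 0  front -53.8
36 3 [-75.5 -75.3 -75.3] front -54.0
42 11 [-76.  -71.1 -66.5] front -53.5
48 23 [-74.4 -71.6 -64.5] front -53.7
54 15 [-72.3 -67.9 -65. ] front -53.9
60 0  front -53.4
66 6 [-64.8 -64.7 -58.9] front -53.8
72 12 [-65.1 -53.8 -53.7] front -54.1
78 0  front -53.5
84 5 [-64.7 -64.6 -64.5] front -53.8
90 12 [-65.1 -54.  -53.6] front -54.4
96 1 [-54. -54. -54.] front -53.7
102 4 [-58.2 -53.5 -53.1] front -54.0
108 39 [-65.2 -60.7 -51.8] front -47.7
114 3 [-65.3 -63.4 -54.5] front -46.8
S lid 1372 [-7.69907527e-03  1.07019796e+02]
30 13 [-79.3 -77.5 -75. ] front -56.2
36 17 [-81.2 -78.7 -76.4] front -56.2
42 33 [-81.4 -75.4 -59.9] front -56.7
48 26 [-79.9 -74.6 -63.5] front -56.6
54 17 [-74.7 -68.3 -65.3] front -56.7
60 17 [-70.6 -68.6 -66.4] front -56.6
66 17 [-69.8 -67.6 -66.9] front -56.7
72 17 [-69.  -67.2 -63.3] front -56.5
78 20 [-71.  -67.6 -66. ] front -56.0
84 17 [-68.6 -67.7 -66.3] front -56.4
90 20 [-68.9 -67.3 -65. ] front -56.1
96 16 [-68.5 -67.3 -66.1] front -57.1
102 27 [-69.5 -66.7 -55.7] front -55.9
108 39 [-69.5 -58.3 -52.6] front -50.6
114 0  front
```

View pics/hasp.png

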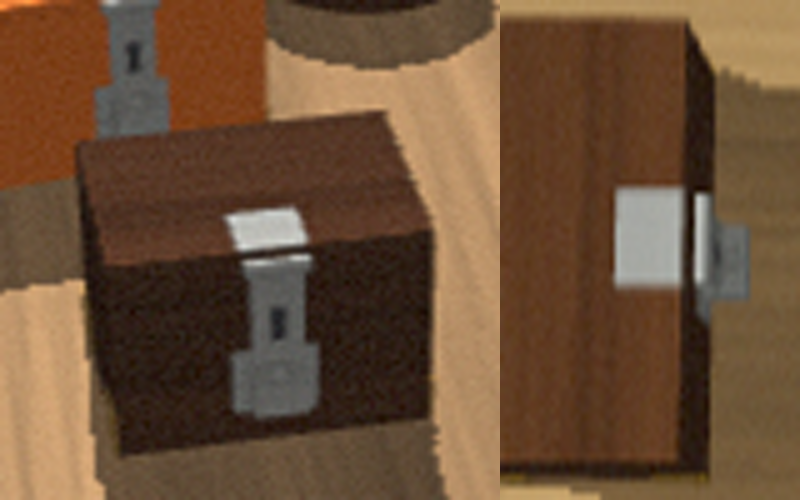

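The lid is shut and the hasp hangs flat against the front (left crop (278,320)). Its outer face stays 11 mm out from top to bottom, which is home.

```bash
python3 -c "
from rig import *
print(finish_job())"
```

```text
the job is handed in; nothing more can be done
None
```

The plate was leaned on the rest and let go, then stood fully down in the free slot; the lid is shut, the hasp measures fully home behind the catch, and the job was handed in at about 31 s.

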